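Load the cell tester and hold its test slide at the mark

ROBOT

A 6-joint arm with a two-finger parallel gripper is mounted at the origin on the work surface. World frame = base frame: x ahead of the robot, y to its left, z up, the work surface at z = 0. Lengths are in m, angles in degrees, forces in N, time in s.
With the tool pointing down it reaches from about 0.3 to 0.75 m from the base axis. Payload 8.5 kg.
Tool frame: the origin (TCP) lies between the finger pads; the fingertips stand env.finger_overhang ahead of it and the grasp point (between the pads) lies 2 mm behind it (env.finger_overhang is the distance from the TCP to the fingertips, in m); z points along the fingers, y is the line along which they close (so a half turn about z gives the same grasp; the last joint's range is limited). The gripper opens to 85 mm and grips with 20 to 120 N. Pads are 22 mm wide; open, the fingers measure 114 mm over their backs; the gripper's body (76 mm by 85 mm) begins 54 mm behind the grasp point. The pads swing forward as they close: fully open they stand 13 mm farther back than shut.
Start: joints at [57.45, 21.807, 74.336, -0, 83.858, -12.336], TCP at [0.19, 0.516, 0.248] pointing down, gripper open.
Joint ranges: [-178.18, 178.18], [-50.72, 133.34], [12.68, 142.11], [-81.47, 261.47], [9.98, 163.14], [-165.26, 165.26]. Speed limits (degrees/s): [136.94, 136.94, 180, 180, 180, 180].

INTERFACE

Orientations are given as a 3x3 rotation matrix whose columns are the frame's x, y, z axes.
In Python, from rig import env gives the robot as it stands. The module is installed in compiled form; this text tells all that it offers.
- The arm moves only by the tool jog_arm, never from a script. Its arguments are lists of equal length, an entry for each row: "hand": the finger opening in m, from 0 to 0.0854; "travel": the shift along the world's x, y, z in m, a list of three; "yaw": the turn about the world's z in rad. A call has exactly 5 rows; each row shifts and turns the commanded pose from where the row before left it; what a row does not reach is not made up. A row lasts 1/8 s, in which the tool goes at most 62.5 mm and 10.7 degrees, less where a joint would pass 70% of its speed; a pose out of reach is approached as far as the arm can. A call is refused whole if a number of a shift passes 0.0625 or a number of a turn 0.188, either way. A call with a gripper value outside its range is refused whole. The fingers move at their own pace and stop on an object; "grip_force" is the grip in N (left out, the last holds). Time passes only in rows, so rows that do not move let the fingers close, or fill a call up. It gives the time, the measured TCP pose, the force, the opening and the grip force at its end, in the units of the state.
- env.observe(): the state, without advancing time (a new reading comes with each control period).
- env.get_image(name): name is "scene" or "top"; returns the picture (420x560x3 uint8, red, green, blue); there is no depth.
- env.calibration(name): a dict with "fx", "fy", "cx", "cy" (pixels), "position" and "rotation" of the camera in the world. Camera axes: x right, y down, z forward; pixel columns grow to the right and rows downward; lengths in m; the calibration is good to about 2 mm. A picture is of the moment at which its call begins. calibration takes no time and is no camera call.
- env.close_job(): hands the job in; it is judged then, once.
The state is a dict: "time_s": time; "q": joint angles; "qvel": joint speeds; "joint_efforts": joint torques, N m; "position": TCP position; "tool_rot": TCP orientation; "ft_force": force on the tool from outside, world axes, zero at the start; "wrist_torque": the same for the moment, N m; "grip_width": finger opening in m; "gripper_force": force on a finger pad.
Only numpy, scipy, OpenCV 4.12 (cv2) and the standard library are available. Lean on these libraries where they do the work, as an engineer would, in place of code of your own. Each camera call takes 0.05 s, during which the arm holds its last target. There are 200 camera calls.

TASK

Two of the four sockets on the grey cell tester are empty: stand a fresh blue cell from the cardboard tray upright, button up, fully down in each empty socket, and leave the cells already in place and everything else on the bench alone. Then, with all four sockets full, pull the orange handle of the spring-return test slide out until its red pointer lies within the green mark, and keep it there: the program finishes with the gripper still holding the slide at the mark against its spring, not letting go.

Things in the scene. Friction and masses are not known exactly. Their poses are not given: they have to be found in the camera images.
- tester: the cell tester, fixed to the bench: grey housing 100 mm (x) by 300 mm (y), 45 mm high, with the four sockets in a row along y on its top and, in front of it (towards -x), the slide between two aluminium guide rails (160 mm long, tops 30 mm above the bench). Origin at the housing's centre on the bench; x points from the handle to the housing, y along the row of sockets, z up
- socketA: one of the tester's four cell sockets, which stand in a row, 70 mm apart, on top of the tester: black round collar, 16 mm high, bore 39 mm wide flaring to 45 mm at the mouth, outside 48 to 54 mm, brass contact on its floor. Origin at the centre of the socket's floor, where the cell's underside rests (45 mm above the bench); a seated cell stands 45 mm proud of the collar. x, y, z as the tester's. Two of the four are empty at the start, the places change
- socketB: one of the tester's four cell sockets, which stand in a row, 70 mm apart, on top of the tester: black round collar, 16 mm high, bore 39 mm wide flaring to 45 mm at the mouth, outside 48 to 54 mm, brass contact on its floor. Origin at the centre of the socket's floor, where the cell's underside rests (45 mm above the bench); a seated cell stands 45 mm proud of the collar. x, y, z as the tester's. Two of the four are empty at the start, the places change
- socketC: one of the tester's four cell sockets, which stand in a row, 70 mm apart, on top of the tester: black round collar, 16 mm high, bore 39 mm wide flaring to 45 mm at the mouth, outside 48 to 54 mm, brass contact on its floor. Origin at the centre of the socket's floor, where the cell's underside rests (45 mm above the bench); a seated cell stands 45 mm proud of the collar. x, y, z as the tester's. Two of the four are empty at the start, the places change
- socketD: one of the tester's four cell sockets, which stand in a row, 70 mm apart, on top of the tester: black round collar, 16 mm high, bore 39 mm wide flaring to 45 mm at the mouth, outside 48 to 54 mm, brass contact on its floor. Origin at the centre of the socket's floor, where the cell's underside rests (45 mm above the bench); a seated cell stands 45 mm proud of the collar. x, y, z as the tester's. Two of the four are empty at the start, the places change
- cell1_mid (a point): centre (half-way up, 30.5 mm above its underside) of a blue fresh battery cell: upright cylinder 33 mm in diameter and 61 mm tall overall, with a brass-coloured band near the top and a small 10 mm steel button, 2.5 mm high, on top; about 0.14 kg; z is up along its axis. At the start two of the four blue cells already stand in sockets of the tester and the two others stand as spares, upright, in the cardboard tray; positions tell which
- cell2_mid (a point): centre (half-way up, 30.5 mm above its underside) of a blue fresh battery cell: upright cylinder 33 mm in diameter and 61 mm tall overall, with a brass-coloured band near the top and a small 10 mm steel button, 2.5 mm high, on top; about 0.14 kg; z is up along its axis. At the start two of the four blue cells already stand in sockets of the tester and the two others stand as spares, upright, in the cardboard tray; positions tell which
- cell3_mid (a point): centre (half-way up, 30.5 mm above its underside) of a blue fresh battery cell: upright cylinder 33 mm in diameter and 61 mm tall overall, with a brass-coloured band near the top and a small 10 mm steel button, 2.5 mm high, on top; about 0.14 kg; z is up along its axis. At the start two of the four blue cells already stand in sockets of the tester and the two others stand as spares, upright, in the cardboard tray; positions tell which
- cell4_mid (a point): centre (half-way up, 30.5 mm above its underside) of a blue fresh battery cell: upright cylinder 33 mm in diameter and 61 mm tall overall, with a brass-coloured band near the top and a small 10 mm steel button, 2.5 mm high, on top; about 0.14 kg; z is up along its axis. At the start two of the four blue cells already stand in sockets of the tester and the two others stand as spares, upright, in the cardboard tray; positions tell which
- tray: open cardboard tray with the two spare cells, fixed, 130 mm (x) by 180 mm (y), walls 20 mm high and 4 mm thick, floor 4 mm thick; origin at its underside's centre
- test_slide (a joint): travel of the test slide in m: 0 fully home (in), grows as it is pulled out along the tester's -x, stop at 0.090. A spring pulls it back home at once when let go: about 4.5 N at home, growing by 0.9 N per 10 mm, some 10 N at the mark
- handle (a point): a point for gripping on the slide's orange handle: an upright plate 16 mm thick along the tester's x, 50 mm wide along y, its top 90 mm above the bench; this point is on its middle plane, 18 mm below its top. At home there are 42 mm free between the handle and the housing, nothing in front of it, and the handle moves with the slide. Axes as the tester's
- pointer (a point): the tip of the slide's thin red pointer (4 mm wide along x), which sticks out sideways (+y) from the handle 3.5 mm above the top of the left rail, 50 mm in y from the handle's point and at the same x; it moves with the slide
- mark: the green mark on top of the left guide rail: a flat green strip 12 mm long along x (the direction of travel), 16 mm wide, 1.5 mm thick; origin at its centre, axes as the tester's. The mark's place along the rail changes: 53 to 77 mm ahead of the pointer at home, towards the tester's -x
- dead1_mid (a point): centre (half-way up, 30.5 mm above its underside) of a grey rejected battery cell: upright cylinder 33 mm in diameter and 61 mm tall overall, with a brass-coloured band near the top and a small 10 mm steel button, 2.5 mm high, on top; about 0.14 kg; z is up along its axis; stands in the red reject bin, to be left alone
- dead2_mid (a point): centre (half-way up, 30.5 mm above its underside) of a grey rejected battery cell: upright cylinder 33 mm in diameter and 61 mm tall overall, with a brass-coloured band near the top and a small 10 mm steel button, 2.5 mm high, on top; about 0.14 kg; z is up along its axis; stands in the red reject bin, to be left alone
- reject: red plastic reject bin, fixed, 110 by 130 mm, 50 mm high; origin at its underside's centre
- meter: yellow hand multimeter lying on the bench, 130 by 70 by 32 mm; origin at its underside's centre; to be left alone
- tape: roll of brown packing tape lying flat, 100 mm across, 48 mm high; origin at its underside's centre; to be left alone
- driver: screwdriver lying on the bench along its own x, about 200 mm long; to be left alone
- spray: upright spray can with red cap, 52 mm across, 150 mm high; origin at its underside's centre; to be left alone
- carton: closed cardboard carton 100 by 140 by 70 mm; origin at its underside's centre; to be left alone

How it is judged:
By the outcome, as a careful person would: the job done as asked, in the order asked, and still so for the second after the job is handed in, while the arm keeps its last pose, push and grip.
It also fails if it takes over 67 s, if anything falls off the work surface, if the arm or the gripper's body presses on something with over 40 N, if the wrist force passes 120 N, or if a joint passes its speed limit or range.

## Working session

There is one attempt and no reset: what is moved stays moved. The work goes in short steps, Python scripts to look and compute and a tool call to move; the robot and the scene stay as the last step left them, time stands still between calls to the robot, and variables do not carry over. Pictures are saved under pics/ and viewed, at most 10 in all, crops included, and the job is handed in when it is done.

Besides the shell and the picture viewer there is one more tool, called after "Call:" as a command line: name --pt "numbers of a row" for each row, then --argument value for the rest. jog_arm: Moves the arm, as the interface text tells. Its arguments: {"type":"object","properties":{"hand":{"type":"array"},"travel":{"type":"array"},"yaw":{"type":"array"},"grip_force":{"type":"number"}},"required":["hand","travel","yaw"]}

```bash
mkdir -p pics; cat > h.py <<'E'
import numpy as np, cv2
from rig import env
def ray(c,u,v):
    k=env.calibration(c); d=np.array(k["rotation"])@np.array([(u-k["cx"])/k["fx"],(v-k["cy"])/k["fy"],1]); return np.array(k["position"]),d
def onz(c,u,v,z):
    p,d=ray(c,u,v); return p+d*(z-p[2])/d[2]
E
python3 - <<'E'
from h import *
for n in("scene","top"):
    im=env.get_image(n); cv2.imwrite(f"pics/{n}0.png",im[:,:,::-1]); k=env.calibration(n); print(n,k["fx"],np.round(k["position"],3),np.round(k["rotation"],3).tolist())
print(env.finger_overhang,env.observe())
E
```

```text
scene 386.55706787415454 [ 0.908 -0.649  0.876] [[0.893, 0.327, -0.31], [0.451, -0.655, 0.607], [-0.005, -0.681, -0.732]]
top 445.20296415207775 [ 0.402 -0.015  1.378] [[-0.023, -0.992, 0.128], [-0.999, 0.026, 0.022], [-0.025, -0.127, -0.992]]
0.017 {'time_s': 0.1, 'q': array([ 5.74517792e+01,  2.18374208e+01,  7.43778596e+01, -1.97971382e-04,
        8.38578882e+01, -1.23345223e+01]), 'qvel': array([ 0.14633328, -0.10124437, -0.10672794, -0.15625157, -0.09244969,
       -0.09448257]), 'joint_efforts': array([ 3.80847399e-03, -4.49221802e+01, -2.31653613e+01, -1.52643734e-04,
        3.65674059e-03,  2.28436431e-05]), 'position': array([0.18990237, 0.51593033, 0.2477858 ]), 'tool_rot': array([[-9.38410477e-01,  3.45521792e-01, -6.84159132e-04],
       [ 3.45522364e-01,  9.38409896e-01, -1.07830827e-03],
       [ 2.69442695e-04, -1.24828806e-03, -9.99999185e-01]]), 'ft_force': array([ 0.97783561,  0.04120959, -0.25773076]), 'wrist_torque': array([ 0.01375679,  0.00971946, -0.01016444]), 'gripper_force': 0.0, 'grip_width': 0.085459311398574}
```

View pics/scene0.png

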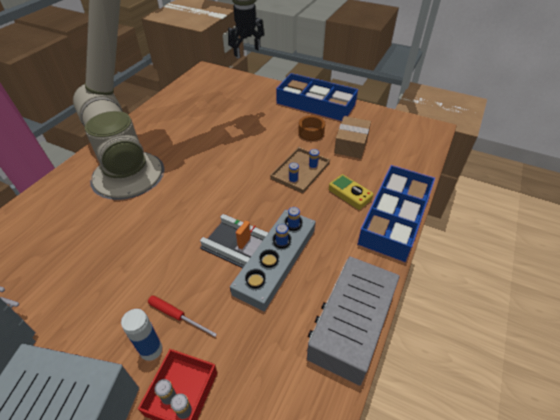

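View pics/top0.png

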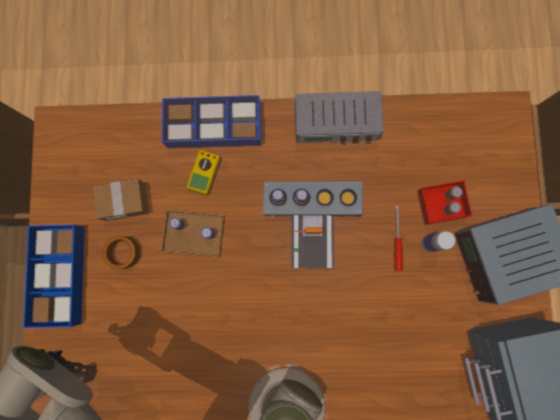

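The scene view shows the tester's two near sockets empty at (269,259) and (256,279), with the spares in the tray at (293,172) and (314,158). The top view shows the empty sockets at (325,198) and (348,198), the spares at (176,224) and (207,233), and the handle at (313,231).

```bash
python3 - <<'E'
from h import *
a=cv2.imread("pics/top0.png"); s=cv2.imread("pics/scene0.png")
z=lambda im,x,y,w,h,f:cv2.resize(im[y:y+h,x:x+w],(w*f,h*f),interpolation=cv2.INTER_CUBIC)
c=np.zeros((600,800,3),np.uint8)
t=z(a,260,175,110,100,4);c[:400,:440]=t
t=z(a,160,205,70,55,5);c[:275,445:795]=t
t=z(s,195,205,85,65,4);c[280:540,445:785]=t
t=z(s,265,140,70,48,4);c[405:597,0:280]=t
cv2.imwrite("pics/crops.png",c)
def blobs(n,im,lo,hi,box,z,mn=6):
    x,y,w,h=box; m=cv2.inRange(cv2.cvtColor(im,cv2.COLOR_BGR2HSV),lo,hi)[y:y+h,x:x+w]
    N,l,st,ce=cv2.connectedComponentsWithStats(m)
    for i in range(1,N):
        if st[i,4]>=mn:
            u,v=ce[i]+[x,y]; print(n,np.round([u,v],1),st[i].tolist(),np.round(onz(n,u,v,z),4))
T=(260,175,110,100);S=(195,180,130,125)
print("brass");blobs("top",a,(15,120,120),(32,255,255),T,.045);blobs("scene",s,(15,120,120),(32,255,255),S,.045)
print("orange");blobs("top",a,(4,170,150),(14,255,255),T,.09);blobs("scene",s,(4,170,150),(14,255,255),S,.07)
print("red");blobs("top",a,(0,150,120),(3,255,255),T,.034,2);blobs("scene",s,(0,150,120),(3,255,255),S,.034,2)
print("green");blobs("top",a,(45,80,60),(85,255,255),T,.0315,2);blobs("scene",s,(45,80,60),(85,255,255),S,.0315,2)
print("blue");blobs("top",a,(105,70,30),(130,255,255),(160,205,70,55),.03);blobs("scene",s,(105,100,40),(130,255,255),(265,140,70,48),.03)
print("housing");blobs("top",a,(90,25,80),(110,90,160),T,.045,100)
E
```

```text
brass
top [323.9 197.7] [59, 17, 11, 12, 99] [ 0.6123 -0.1314  0.045 ]
top [347.  197.8] [82, 18, 11, 11, 101] [ 0.6101 -0.201   0.045 ]
scene [269. 260.] [68, 76, 13, 9, 85] [ 0.6135 -0.129   0.045 ]
scene [255.3 280.3] [54, 95, 13, 11, 96] [ 0.6116 -0.1995  0.045 ]
orange
top [313.3 229.5] [45, 53, 17, 4, 63] [ 0.5127 -0.0933  0.09  ]
scene [242.4 227.3] [42, 41, 12, 13, 66] [ 0.5063 -0.0803  0.07  ]
red
top [300.5 231. ] [40, 56, 2, 1, 2] [ 0.5139 -0.0581  0.034 ]
green
top [296.  249.5] [34, 74, 5, 2, 10] [ 0.4586 -0.043   0.0315]
scene [236.5 221.5] [40, 40, 4, 4, 10] [ 0.4604 -0.0416  0.0315]
blue
scene [313.  154.4] [45, 13, 8, 3, 10] [0.5367 0.3432 0.03  ]
scene [313.  162.6] [45, 18, 8, 10, 57] [0.5541 0.303  0.03  ]
scene [293.5 168.4] [25, 27, 8, 3, 8] [0.5078 0.2467 0.03  ]
scene [293.3 176.8] [25, 33, 8, 9, 61] [0.525  0.2089 0.03  ]
housing
```

View pics/crops.png

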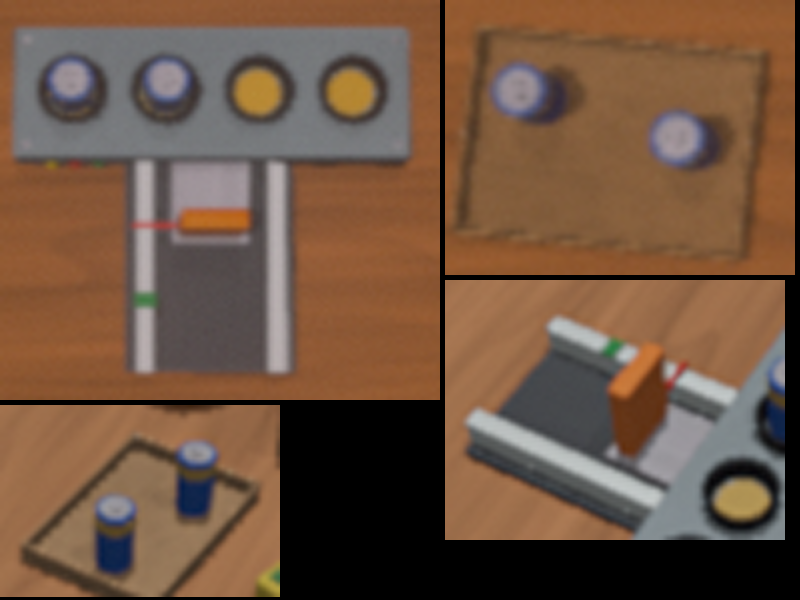

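The crop shows two brass socket floors clear of cells, plus the pointer line and the green mark on the left rail. It also shows both spares upright and well clear of the tray walls.

```bash
python3 - <<'E'
from h import *
def pt(c,x0,y0,f,px,py,z):
    u=x0+(px+.5)/f-.5; v=y0+(py+.5)/f-.5; return np.round(onz(c,u,v,z),4)
for n,t,s in(("c1",(75,92),(117,102)),("c2",(235,137),(197,51))):
    print(n,pt("top",160,205,5,*t,.0635),pt("scene",265,140,4,*s,.0635))
print("seated tops",pt("top",260,175,4,72,76,.1045),pt("top",260,175,4,167,78,.1045))
print("brass",pt("top",260,175,4,259,92,.045),pt("top",260,175,4,351,93,.045))
print("collar outer",pt("top",260,175,4,259,88,.061),pt("top",260,175,4,352,89,.061))
print("handle top",pt("top",260,175,4,215,216,.09),pt("scene",195,205,4,193-0,75,.09))
print("pointer",pt("top",260,175,4,155,226,.0335),pt("scene",195,205,4,680-445,375-280,.0335))
print("mark",pt("top",260,175,4,145,299,.0315),pt("scene",195,205,4,613-445,348-280,.0315))
E
```

```text
c1 [0.5447 0.3174 0.0635] [0.5179 0.2262 0.0635]
c2 [0.5154 0.2216 0.0635] [0.5498 0.315  0.0635]
seated tops [0.6183 0.0072 0.1045] [ 0.615  -0.0615  0.1045]
brass [ 0.6123 -0.1328  0.045 ] [ 0.6097 -0.202   0.045 ]
collar outer [ 0.6128 -0.1315  0.061 ] [ 0.6102 -0.2006  0.061 ]
handle top [ 0.5152 -0.0937  0.09  ] [ 0.5103 -0.0817  0.09  ]
pointer [ 0.5138 -0.0517  0.0335] [ 0.5182 -0.0439  0.0335]
mark [ 0.459  -0.0426  0.0315] [ 0.461  -0.0418  0.0315]
```

Call:
jog_arm --hand '[0.085, 0.085, 0.085, 0.085, 0.085]' --pt "0.033 -0.029 -0.01" --pt "0.033 -0.029 -0.01" --pt "0.033 -0.029 -0.01" --pt "0.033 -0.029 -0.01" --pt "0.033 -0.029 -0.01" --yaw '[-0.125, -0.125, -0.125, -0.125, -0.125]'

```text
time_s: 0.72
position: [0.3559, 0.37, 0.1978]
tool_rot: [[-0.555, 0.832, -0.0], [0.832, 0.555, -0.0], [0.0, -0.0, -1.0]]
ft_force: [1.4, 0.0, -0.3]
grip_width: 0.0848
gripper_force: 0.0
```

Call:
jog_arm --hand '[0.085, 0.085, 0.085, 0.085, 0.085]' --pt "0.033 -0.029 -0.01" --pt "0.033 -0.029 -0.01" --pt "0.033 -0.029 -0.01" --pt "0.033 -0.029 -0.01" --pt "0.033 -0.029 -0.01" --yaw '[-0.125, -0.125, -0.125, -0.125, -0.125]'

```text
time_s: 1.35
position: [0.5209, 0.225, 0.1477]
tool_rot: [[0.036, 0.999, -0.001], [0.999, -0.036, -0.0], [-0.0, -0.001, -1.0]]
ft_force: [1.0, 0.6, 0.2]
grip_width: 0.0847
gripper_force: 0.0
```

Call:
jog_arm --hand '[0.085, 0.085, 0.085, 0.085, 0.085]' --pt "-0.004 -0.001 -0.03" --pt "0 0 -0.03" --pt "0 0 -0.02" --pt "0 0 -0.02" --pt "0 0 0" --yaw '[0, 0, 0, 0, 0]'

```text
time_s: 1.98
position: [0.5152, 0.2249, 0.047]
tool_rot: [[0.032, 0.999, -0.003], [0.999, -0.032, -0.001], [-0.001, -0.003, -1.0]]
ft_force: [0.0, 0.9, 0.3]
grip_width: 0.085
gripper_force: 0.0
```

Call:
jog_arm --hand '[0.05, 0.03, 0.02, 0.02, 0.02]' --pt "0 0 0" --pt "0 0 0" --pt "0 0 0" --pt "0 0 0" --pt "0 0 0" --yaw '[0, 0, 0, 0, 0]' --grip_force 40

```text
time_s: 2.6
position: [0.5164, 0.2252, 0.0491]
tool_rot: [[0.032, 0.999, 0.001], [0.999, -0.032, 0.0], [0.0, 0.001, -1.0]]
ft_force: [-1.2, -1.2, 6.2]
grip_width: 0.0319
gripper_force: 39.6
```

Call:
jog_arm --hand '[0.02, 0.02, 0.02, 0.02, 0.02]' --pt "0 0 0.02" --pt "0 0 0.04" --pt "0 0 0.045" --pt "0 -0.01 0.03" --pt "0 -0.03 0.01" --yaw '[0, 0, 0, 0, 0]'

```text
time_s: 3.22
position: [0.5162, 0.1855, 0.1951]
tool_rot: [[0.03, 1.0, 0.003], [1.0, -0.03, 0.001], [0.001, 0.003, -1.0]]
ft_force: [0.0, 0.3, -1.6]
grip_width: 0.0319
gripper_force: 40.1
```

Call:
jog_arm --hand '[0.02, 0.02, 0.02, 0.02, 0.02]' --pt "0.01 -0.04 0" --pt "0.01 -0.045 0" --pt "0.01 -0.045 0" --pt "0.01 -0.045 0" --pt "0.01 -0.045 0" --yaw '[0, 0, 0, 0, 0]'

```text
time_s: 3.85
position: [0.5659, -0.0363, 0.193]
tool_rot: [[0.032, 0.999, -0.001], [0.999, -0.032, 0.0], [0.0, -0.001, -1.0]]
ft_force: [0.3, 0.9, -1.7]
grip_width: 0.0323
gripper_force: 40.1
```

Call:
jog_arm --hand '[0.02, 0.02, 0.02, 0.02, 0.02]' --pt "0.01 -0.045 0" --pt "0.01 -0.045 0" --pt "0.01 -0.045 0" --pt "0.013 -0.03 0" --pt "0 0 0" --yaw '[0, 0, 0, 0, 0]'

```text
time_s: 4.47
position: [0.609, -0.2018, 0.1923]
tool_rot: [[0.035, 0.999, -0.001], [0.999, -0.035, 0.0], [0.0, -0.001, -1.0]]
ft_force: [-0.1, 0.1, -1.8]
grip_width: 0.0318
gripper_force: 40.2
```

```bash
python3 - <<'E'
from h import *
a=env.get_image("top")[:,:,::-1];s=env.get_image("scene")[:,:,::-1]
c=np.zeros((600,800,3),np.uint8)
c[:480,:400]=cv2.resize(a[140:260,270:370],None,fx=4,fy=4,interpolation=2)
c[:600,400:]=cv2.resize(s[180:330,200:300],None,fx=4,fy=4,interpolation=2)
cv2.imwrite("pics/d1.png",c); print(env.observe()["position"])
E
```

```text
[ 0.60865647 -0.19945742  0.19277635]
```

View pics/d1.png

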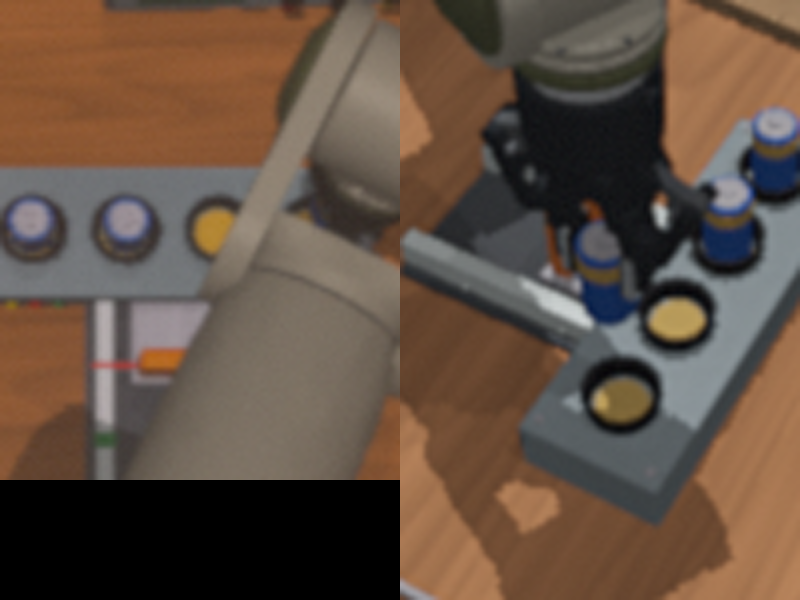

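The scene view shows the cell held upright at (605,270), above and left of socket D at (622,395). Both empty sockets and the seated cells are undisturbed.

Call:
jog_arm --hand '[0.02, 0.02, 0.02, 0.02, 0.02]' --pt "0.002 -0.001 -0.03" --pt "0 0 -0.03" --pt "0 0 -0.02" --pt "0 0 -0.005" --pt "0 0 0" --yaw '[0, 0, 0, 0, 0]'

```text
time_s: 5.2
position: [0.6112, -0.2003, 0.1089]
tool_rot: [[0.031, 1.0, 0.0], [1.0, -0.031, -0.0], [-0.0, 0.0, -1.0]]
ft_force: [0.1, 0.1, -2.0]
grip_width: 0.032
gripper_force: 40.2
```

Call:
jog_arm --hand '[0.02, 0.02, 0.02, 0.02, 0.02]' --pt "0 0 -0.004" --pt "0 0 -0.004" --pt "0 0 -0.004" --pt "0 0 0" --pt "0 0 0" --yaw '[0, 0, 0, 0, 0]'

```text
time_s: 5.82
position: [0.6111, -0.2009, 0.0964]
tool_rot: [[0.032, 0.999, 0.0], [0.999, -0.032, -0.0], [-0.0, 0.0, -1.0]]
ft_force: [0.1, -0.1, -1.3]
grip_width: 0.0321
gripper_force: 40.2
```

No contact yet, so it is in the bore. I'll go down until it touches.

Call:
jog_arm --hand '[0.02, 0.02, 0.02, 0.02, 0.02]' --pt "0 0 -0.002" --pt "0 0 -0.002" --pt "0 0 -0.001" --pt "0 0 0" --pt "0 0 0" --yaw '[0, 0, 0, 0, 0]'

```text
time_s: 6.45
position: [0.6111, -0.2009, 0.0914]
tool_rot: [[0.032, 0.999, 0.0], [0.999, -0.032, -0.0], [-0.0, 0.0, -1.0]]
ft_force: [-0.3, 0.4, -0.6]
grip_width: 0.0321
gripper_force: 40.2
```

Call:
jog_arm --hand '[0.02, 0.02, 0.02, 0.02, 0.02]' --pt "0 0 -0.002" --pt "0 0 0" --pt "0 0 0" --pt "0 0 0" --pt "0 0 0" --yaw '[0, 0, 0, 0, 0]'

```text
time_s: 7.08
position: [0.6112, -0.201, 0.0901]
tool_rot: [[0.032, 0.999, 0.001], [0.999, -0.032, -0.001], [-0.001, 0.001, -1.0]]
ft_force: [-1.4, 0.5, 5.4]
grip_width: 0.0323
gripper_force: 40.7
```

Call:
jog_arm --hand '[0.05, 0.07, 0.07, 0.07, 0.07]' --pt "0 0 0" --pt "0 0 0" --pt "0 0 0" --pt "0 0 0.03" --pt "0 0 0.05" --yaw '[0, 0, 0, 0, 0]'

```text
time_s: 7.7
position: [0.6104, -0.2006, 0.1686]
tool_rot: [[0.032, 0.999, -0.004], [0.999, -0.032, 0.002], [0.002, -0.004, -1.0]]
ft_force: [-0.7, -0.2, 1.0]
grip_width: 0.07
gripper_force: 0.0
```

Call:
jog_arm --hand '[0.085, 0.085, 0.085, 0.085, 0.085]' --pt "0 0 0.02" --pt "-0.006 0.047 0" --pt "-0.006 0.047 0" --pt "-0.006 0.047 0" --pt "-0.006 0.047 0" --yaw '[0, 0, 0, 0, 0]'

```text
time_s: 8.32
position: [0.5867, -0.0114, 0.1893]
tool_rot: [[0.032, 0.999, 0.0], [0.999, -0.032, 0.0], [0.0, 0.0, -1.0]]
ft_force: [0.7, 1.0, 0.4]
grip_width: 0.0853
gripper_force: 0.0
```

Call:
jog_arm --hand '[0.085, 0.085, 0.085, 0.085, 0.085]' --pt "-0.006 0.047 0" --pt "-0.006 0.047 0" --pt "-0.006 0.047 0" --pt "-0.006 0.047 0" --pt "-0.006 0.047 0" --yaw '[0, 0, 0, 0, 0]'

```text
time_s: 8.95
position: [0.5567, 0.2236, 0.1893]
tool_rot: [[0.032, 0.999, 0.0], [0.999, -0.032, 0.0], [0.0, 0.0, -1.0]]
ft_force: [0.5, -0.2, 0.3]
grip_width: 0.0847
gripper_force: 0.0
```

Call:
jog_arm --hand '[0.085, 0.085, 0.085, 0.085, 0.085]' --pt "-0.006 0.047 0" --pt "-0.004 0.047 0" --pt "0 0 -0.04" --pt "0 0 0" --pt "0 0 0" --yaw '[0, 0, 0, 0, 0]'

```text
time_s: 9.57
position: [0.5477, 0.3158, 0.1506]
tool_rot: [[0.033, 0.999, 0.001], [0.999, -0.033, 0.0], [0.0, 0.001, -1.0]]
ft_force: [0.6, 0.0, -0.1]
grip_width: 0.0849
gripper_force: 0.0
```

```bash
python3 - <<'E'
from h import *
a=env.get_image("top")[:,:,::-1];s=env.get_image("scene")[:,:,::-1]
c=np.zeros((600,800,3),np.uint8)
c[:480,:440]=cv2.resize(a[160:280,260:370],None,fx=4,fy=4,interpolation=2)
c[:600,440:]=cv2.resize(s[180:330,220:310],None,fx=4,fy=4,interpolation=2)
cv2.imwrite("pics/d2.png",c); print(env.observe()["position"])
E
```

```text
[0.5478174  0.31577066 0.15099776]
```

View pics/d2.png

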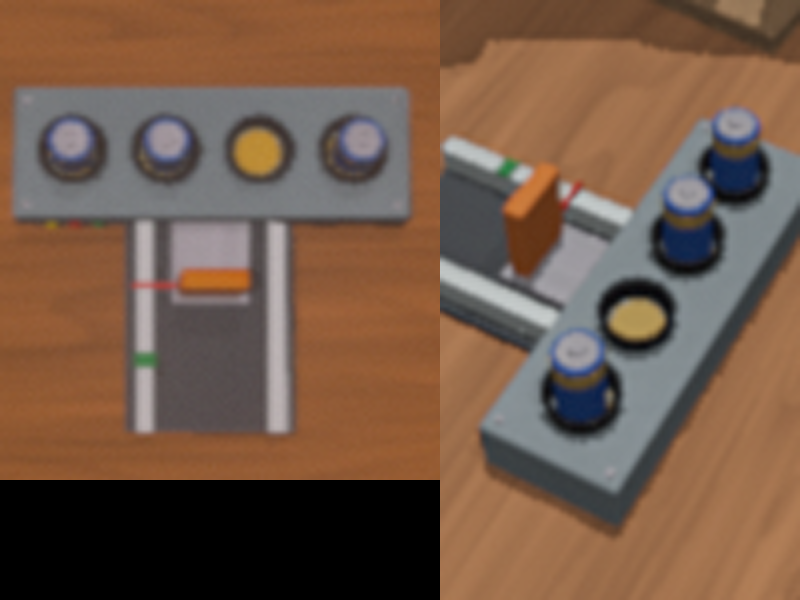

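Socket D now holds a cell standing as low as its neighbours, at (578,380) in the scene crop. Only the third socket, at (635,320), is still empty.

Call:
jog_arm --hand '[0.085, 0.085, 0.085, 0.085, 0.085]' --pt "0 0 -0.034" --pt "0 0 -0.03" --pt "0 0 -0.02" --pt "0 0 -0.02" --pt "0 0 0" --yaw '[0, 0, 0, 0, 0]'

```text
time_s: 10.3
position: [0.5471, 0.3156, 0.0451]
tool_rot: [[0.033, 0.999, -0.001], [0.999, -0.033, -0.0], [-0.0, -0.001, -1.0]]
ft_force: [-0.5, 0.1, 0.5]
grip_width: 0.0852
gripper_force: 0.0
```

Call:
jog_arm --hand '[0.05, 0.03, 0.02, 0.02, 0.02]' --pt "0 0 0" --pt "0 0 0" --pt "0 0 0" --pt "0 0 0" --pt "0 0 0" --yaw '[0, 0, 0, 0, 0]' --grip_force 40

```text
time_s: 10.92
position: [0.5473, 0.3162, 0.0462]
tool_rot: [[0.032, 0.999, 0.001], [0.999, -0.032, 0.0], [0.0, 0.001, -1.0]]
ft_force: [-1.2, -0.6, 5.9]
grip_width: 0.032
gripper_force: 39.7
```

Call:
jog_arm --hand '[0.02, 0.02, 0.02, 0.02, 0.02]' --pt "0 0 0.02" --pt "0 0 0.04" --pt "0 0 0.045" --pt "0 -0.01 0.03" --pt "0 -0.03 0.01" --yaw '[0, 0, 0, 0, 0]'

```text
time_s: 11.55
position: [0.5472, 0.2766, 0.1922]
tool_rot: [[0.03, 1.0, 0.003], [1.0, -0.03, 0.001], [0.001, 0.003, -1.0]]
ft_force: [0.4, -0.0, -2.6]
grip_width: 0.032
gripper_force: 40.0
```

Call:
jog_arm --hand '[0.02, 0.02, 0.02, 0.02, 0.02]' --pt "0.007 -0.04 0" --pt "0.007 -0.045 0" --pt "0.007 -0.045 0" --pt "0.007 -0.045 0" --pt "0.007 -0.045 0" --yaw '[0, 0, 0, 0, 0]'

```text
time_s: 12.18
position: [0.5819, 0.0547, 0.1901]
tool_rot: [[0.032, 0.999, -0.001], [0.999, -0.032, 0.0], [0.0, -0.001, -1.0]]
ft_force: [-0.0, 0.2, -2.3]
grip_width: 0.0321
gripper_force: 40.0
```

Call:
jog_arm --hand '[0.02, 0.02, 0.02, 0.02, 0.02]' --pt "0.007 -0.045 0" --pt "0.007 -0.045 0" --pt "0.007 -0.045 0" --pt "0.009 -0.052 0" --pt "0 0 0" --yaw '[0, 0, 0, 0, 0]'

```text
time_s: 12.8
position: [0.612, -0.1343, 0.1895]
tool_rot: [[0.036, 0.999, -0.001], [0.999, -0.036, -0.0], [-0.0, -0.001, -1.0]]
ft_force: [-0.3, 0.5, -2.4]
grip_width: 0.0318
gripper_force: 40.0
```

Call:
jog_arm --hand '[0.02, 0.02, 0.02, 0.02, 0.02]' --pt "0 0 -0.03" --pt "0 0 -0.03" --pt "0 0 -0.02" --pt "0 0 -0.004" --pt "0 0 0" --yaw '[0, 0, 0, 0, 0]'

```text
time_s: 13.42
position: [0.6122, -0.1305, 0.1068]
tool_rot: [[0.032, 1.0, 0.0], [1.0, -0.032, -0.0], [-0.0, 0.0, -1.0]]
ft_force: [0.4, -0.5, -2.4]
grip_width: 0.0322
gripper_force: 40.0
```

Call:
jog_arm --hand '[0.02, 0.02, 0.02, 0.02, 0.02]' --pt "0 0 -0.004" --pt "0 0 -0.004" --pt "0 0 -0.004" --pt "0 0 -0.003" --pt "0 0 0" --yaw '[0, 0, 0, 0, 0]'

```text
time_s: 14.05
position: [0.612, -0.131, 0.0911]
tool_rot: [[0.032, 0.999, -0.0], [0.999, -0.032, -0.0], [-0.0, -0.0, -1.0]]
ft_force: [-0.5, -1.6, -2.4]
grip_width: 0.0323
gripper_force: 40.0
```

Call:
jog_arm --hand '[0.02, 0.02, 0.02, 0.02, 0.02]' --pt "0 0 -0.002" --pt "0 0 -0.002" --pt "0 0 0" --pt "0 0 0" --pt "0 0 0" --yaw '[0, 0, 0, 0, 0]'

```text
time_s: 14.68
position: [0.6121, -0.131, 0.0873]
tool_rot: [[0.032, 0.999, 0.0], [0.999, -0.032, -0.0], [-0.0, 0.0, -1.0]]
ft_force: [1.3, -2.0, -2.8]
grip_width: 0.0321
gripper_force: 40.0
```

Call:
jog_arm --hand '[0.02, 0.02, 0.02, 0.02, 0.02]' --pt "0 0 -0.001" --pt "0 0 0" --pt "0 0 -0.001" --pt "0 0 0" --pt "0 0 0" --yaw '[0, 0, 0, 0, 0]'

```text
time_s: 15.3
position: [0.6121, -0.131, 0.0872]
tool_rot: [[0.032, 0.999, 0.001], [0.999, -0.032, -0.001], [-0.001, 0.001, -1.0]]
ft_force: [-4.4, -0.5, 11.0]
grip_width: 0.032
gripper_force: 41.3
```

Call:
jog_arm --hand '[0.05, 0.06, 0.06, 0.06, 0.06]' --pt "0 0 0" --pt "0 0 0" --pt "0 0 0" --pt "0 0 0.03" --pt "0 0 0.05" --yaw '[0, 0, 0, 0, 0]'

```text
time_s: 15.92
position: [0.6113, -0.1306, 0.1645]
tool_rot: [[0.032, 0.999, -0.004], [0.999, -0.032, 0.002], [0.002, -0.004, -1.0]]
ft_force: [0.1, 0.0, 0.6]
grip_width: 0.0602
gripper_force: 0.0
```

Call:
jog_arm --hand '[0.06, 0.05, 0.05, 0.05, 0.05]' --pt "0 0 0.02" --pt "-0.049 0.02 0" --pt "-0.049 0.019 0" --pt "0 0 -0.03" --pt "0 0 0" --yaw '[0, 0, 0, 0, 0]'

```text
time_s: 16.55
position: [0.5131, -0.0915, 0.1543]
tool_rot: [[0.032, 0.999, -0.003], [0.999, -0.032, 0.001], [0.001, -0.003, -1.0]]
ft_force: [-0.3, 0.3, 0.9]
grip_width: 0.0499
gripper_force: 0.0
```

```bash
python3 - <<'E'
from h import *
a=env.get_image("top")[:,:,::-1];s=env.get_image("scene")[:,:,::-1]
c=np.zeros((600,800,3),np.uint8)
c[:480,:440]=cv2.resize(a[160:280,260:370],None,fx=4,fy=4,interpolation=2)
c[:600,440:]=cv2.resize(s[180:330,220:310],None,fx=4,fy=4,interpolation=2)
cv2.imwrite("pics/d3.png",c); print(env.observe()["position"])
E
```

```text
[ 0.51462663 -0.09216871  0.15581025]
```

View pics/d3.png

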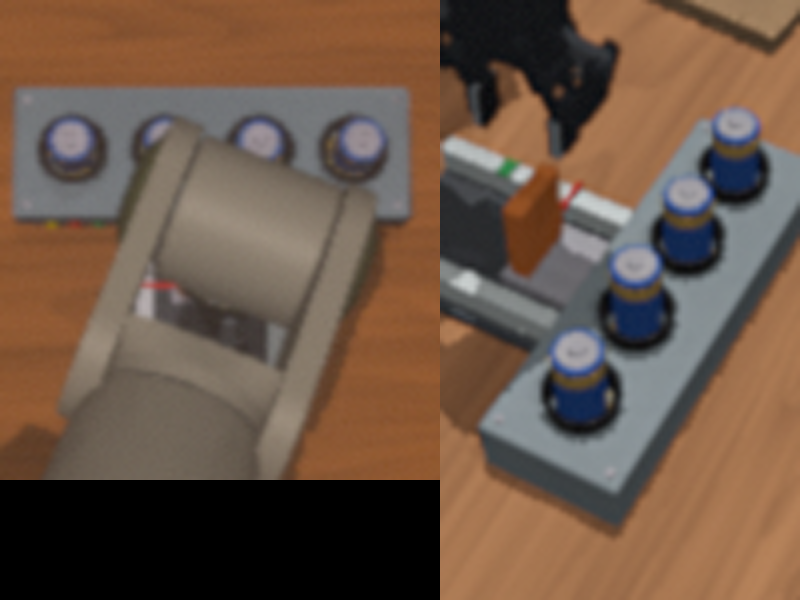

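All four sockets are full with tops level, and the open fingers hang above the handle at (530,190).

Call:
jog_arm --hand '[0.05, 0.05, 0.05, 0.05, 0.05]' --pt "0 0 -0.03" --pt "0 0 -0.025" --pt "0 0 -0.02" --pt "0 0 -0.01" --pt "0 0 0" --yaw '[0, 0, 0, 0, 0]'

```text
time_s: 17.27
position: [0.5144, -0.0921, 0.0704]
tool_rot: [[0.032, 0.999, -0.0], [0.999, -0.032, 0.0], [0.0, -0.0, -1.0]]
ft_force: [-0.2, -0.4, 0.4]
grip_width: 0.0498
gripper_force: 0.0
```

Call:
jog_arm --hand '[0.03, 0.01, 0.0, 0.0, 0.0]' --pt "0 0 0" --pt "0 0 0" --pt "0 0 0" --pt "0 0 0" --pt "0 0 0" --yaw '[0, 0, 0, 0, 0]' --grip_force 80

```text
time_s: 17.9
position: [0.5144, -0.0921, 0.0712]
tool_rot: [[0.032, 0.999, 0.001], [1.0, -0.032, -0.001], [-0.001, 0.001, -1.0]]
ft_force: [-0.7, -0.2, 5.8]
grip_width: 0.0151
gripper_force: 78.1
```

Call:
jog_arm --hand '[0.0, 0.0, 0.0, 0.0, 0.0]' --pt "-0.01 0.0003 0" --pt "-0.015 0.0005 0" --pt "-0.015 0.0005 0" --pt "-0.012 0.0004 0" --pt "0 0 0" --yaw '[0, 0, 0, 0, 0]'

```text
time_s: 18.52
position: [0.4633, -0.0907, 0.0712]
tool_rot: [[0.032, 0.999, 0.005], [0.999, -0.032, -0.002], [-0.001, 0.005, -1.0]]
ft_force: [10.0, 0.9, 1.1]
grip_width: 0.0152
gripper_force: 78.3
```

```bash
cat > look.py <<'E'
from h import *
import sys
a=env.get_image("top")[:,:,::-1];s=env.get_image("scene")[:,:,::-1]
c=np.zeros((600,800,3),np.uint8)
c[:480,:320]=cv2.resize(a[220:280,280:320],None,fx=8,fy=8,interpolation=2)
c[:480,320:]=cv2.resize(s[195:255,210:270],None,fx=8,fy=8,interpolation=2)
cv2.imwrite(sys.argv[1],c); o=env.observe();print(o["position"],o["ft_force"])
for n,im,(x,y,w,h) in(("top",a,(285,220,30,50)),("scene",s,(215,195,50,50))):
    hsv=cv2.cvtColor(np.ascontiguousarray(im),cv2.COLOR_BGR2HSV).astype(int)[y:y+h,x:x+w]
    for nm,hm,z in(("red",((hsv[...,0]<4)|(hsv[...,0]>170))&(hsv[...,1]>110),.0335),("green",(hsv[...,0]>45)&(hsv[...,0]<85)&(hsv[...,1]>60),.0315)):
        m=hm&(hsv[...,2]>60); v,u=np.nonzero(m)
        if len(u): w_=hsv[...,1][m]; p=(np.average(u,weights=w_)+x,np.average(v,weights=w_)+y); print(n,nm,len(u),np.round(p,2),np.round(onz(n,*p,z),4))
E
python3 look.py pics/p1.png
```

```text
[ 0.46381663 -0.09068814  0.07122749] [8.37386065 0.80522689 1.71401741]
```

View pics/p1.png

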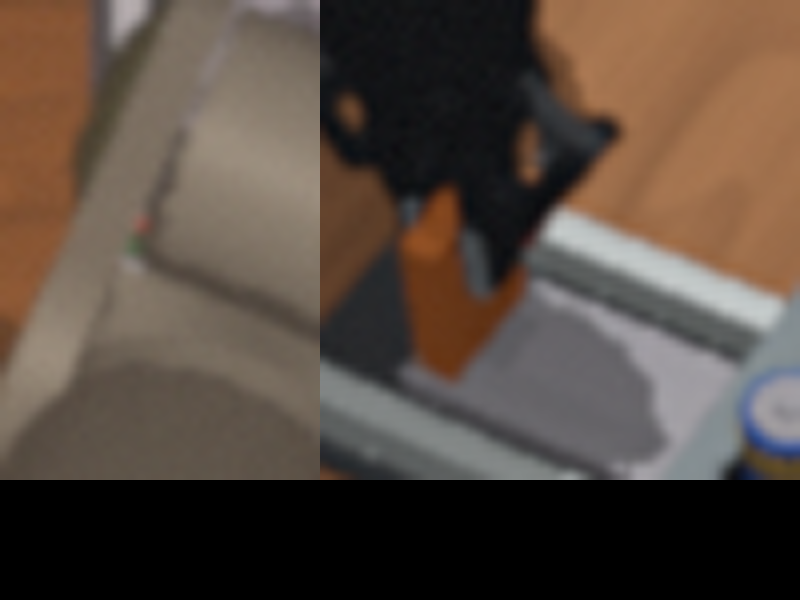

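In the top crop the red pointer shows at (140,222), just short of the green mark at (135,243). The mark is mostly hidden by the arm, so I'll refine the home distance from the first pictures.

```bash
python3 - <<'E'
from h import *
ex=np.array([.9994,-.034,0])
for n,rb,gb in(("top",(294,226,9,10),(293,245,8,10)),("scene",(249,224,7,10),(232,217,9,10))):
    im=cv2.imread(f"pics/{n}0.png").astype(float); P=[]
    for (x,y,w,h),z,k in((rb,.0335,"r"),(gb,.0315,"g")):
        p=im[y:y+h,x:x+w]; b,g,r=p[...,0],p[...,1],p[...,2]
        wt=(r-np.maximum(g,b)) if k=="r" else g-np.maximum(r,b)
        if k=="r": wt[g-b>18]=0
        wt=np.clip(wt-12,0,None); v,u=np.mgrid[y:y+h,x:x+w]
        c=(np.sum(u*wt)/wt.sum(),np.sum(v*wt)/wt.sum()); q=onz(n,*c,z); P.append(q); print(n,k,np.round(c,2),np.round(q,4)); print(np.round(wt).astype(int))
    print("dist",(P[0]-P[1])@ex)
E
```

```text
top r [298.44 230.8 ] [ 0.5147 -0.0519  0.0335]
[[ 0  0  0  0  0  0  0  0  0]
 [ 0  0  0  0  0  0  0  0  0]
 [ 0  0  0  0  0  0  0  0  0]
 [ 3  2  3  3  3  5  5  4  5]
 [33 32 31 34 35 43 44 44 40]
 [56 54 54 56 67 75 78 78 72]
 [11  9  9 13 19 28 31 30 25]
 [ 0  0  0  0  0  0  0  0  0]
 [ 0  0  0  0  0  0  0  0  0]
 [ 0  0  0  0  0  0  0  0  0]]
top g [295.9 249.5] [ 0.4586 -0.0427  0.0315]
[[ 0  0  0  0  0  0  0  0]
 [ 0  0  0  0  0  0  0  0]
 [ 0  0  0  0  0  0  0  0]
 [ 0 11 13 15 15  8  0  0]
 [ 4 28 37 37 35 23  0  0]
 [ 3 24 36 38 34 23  0  0]
 [ 0 11 15 14 14 10  0  0]
 [ 0  0  0  0  0  0  0  0]
 [ 0  0  0  0  0  0  0  0]
 [ 0  0  0  0  0  0  0  0]]
dist 0.05639845046668939
scene r [251.67 228.61] [ 0.5142 -0.0469  0.0335]
[[ 0  0  0  0  0  0  0]
 [19 10 14  0  0  0  0]
 [11  0  0 10 60 87  0]
 [ 9  0  0 16 72 56 14]
 [10  0  0 37 52  2  0]
 [19 18 38 50  4  0  0]
 [ 0 56 74 26  0  0  0]
 [ 0 68 67  9  0  0  0]
 [ 0 41 25  0  0  0  0]
 [ 0 21  0  0  0  0  0]]
scene g [236.38 221.48] [ 0.4601 -0.0417  0.0315]
[[ 0  0  0  0  0  0  0  0  0]
 [ 0  0  0  0  0  0  0  0  0]
 [ 0  0  0  0  0  0  0  0  0]
 [ 0  0  0  0 26 37 15  0  0]
 [ 0  0  0 15 39 44 31  6  0]
 [ 0  0  6 33 45 34  8  0  0]
 [ 0  0  5 24 31 12  0  0  0]
 [ 0  0  0  0  2  0  0  0  0]
 [ 0  0  0  0  0  0  0  0  0]
 [ 0  0  0  0  0  0  0  0  0]]
dist 0.05427348452892125
```

Call:
jog_arm --hand '[0.0, 0.0, 0.0, 0.0, 0.0]' --pt "-0.003 0.0001 0" --pt "-0.003 0.0001 0" --pt "0 0 0" --pt "0 0 0" --pt "0 0 0" --yaw '[0, 0, 0, 0, 0]'

```text
time_s: 19.25
position: [0.4581, -0.0906, 0.0712]
tool_rot: [[0.032, 0.999, 0.006], [0.999, -0.032, -0.002], [-0.002, 0.006, -1.0]]
ft_force: [9.1, 1.4, 1.0]
grip_width: 0.015
gripper_force: 78.5
```

```bash
python3 look.py pics/p2.png; python3 - <<'E'
from h import *
a=env.get_image("top").astype(int); print(a[242:256,292:301].tolist())
E
```

```text
[ 0.45809104 -0.09054501  0.07124165] [8.79237856 0.99994749 0.92756568]
scene green 7 [237.02 221.58] [ 0.4619 -0.0412  0.0315]
[[[102, 91, 75], [116, 105, 91], [122, 111, 96], [122, 111, 97], [124, 112, 99], [123, 110, 96], [123, 112, 97], [120, 108, 94], [108, 97, 85]], [[112, 99, 86], [122, 110, 96], [122, 109, 96], [123, 111, 97], [124, 111, 98], [122, 110, 97], [123, 110, 97], [118, 106, 94], [100, 91, 81]], [[115, 102, 90], [123, 110, 97], [122, 109, 96], [123, 111, 95], [124, 110, 97], [124, 112, 98], [120, 109, 96], [110, 99, 88], [97, 88, 79]], [[121, 107, 93], [124, 111, 98], [123, 111, 97], [123, 109, 97], [124, 111, 96], [123, 110, 95], [118, 105, 93], [100, 91, 81], [97, 86, 80]], [[124, 111, 98], [123, 110, 97], [123, 109, 95], [123, 111, 97], [123, 111, 97], [120, 109, 94], [108, 97, 86], [92, 84, 77], [98, 87, 79]], [[127, 113, 98], [123, 109, 96], [124, 112, 97], [124, 111, 97], [122, 110, 95], [121, 110, 95], [100, 93, 80], [89, 81, 71], [101, 91, 80]], [[125, 112, 99], [124, 111, 97], [123, 110, 95], [123, 111, 97], [125, 112, 98], [119, 107, 92], [99, 96, 76], [9
[... 319 characters left out ...]
, 96], [124, 113, 98], [122, 111, 96], [124, 112, 98], [113, 107, 93], [96, 91, 79], [85, 77, 66], [95, 84, 74], [108, 98, 86]], [[122, 110, 95], [122, 111, 97], [123, 112, 98], [129, 118, 106], [128, 119, 112], [105, 98, 90], [89, 79, 70], [97, 86, 75], [109, 97, 83]], [[125, 111, 97], [123, 110, 97], [127, 113, 101], [133, 124, 115], [133, 124, 119], [108, 99, 93], [87, 77, 70], [89, 80, 69], [101, 91, 79]], [[123, 112, 98], [124, 111, 98], [127, 115, 104], [137, 127, 120], [134, 125, 120], [110, 101, 96], [87, 77, 69], [82, 72, 64], [85, 75, 66]], [[123, 111, 97], [121, 111, 96], [122, 110, 97], [136, 126, 116], [140, 131, 123], [126, 116, 108], [101, 91, 82], [89, 78, 69], [85, 75, 65]]]
```

View pics/p2.png

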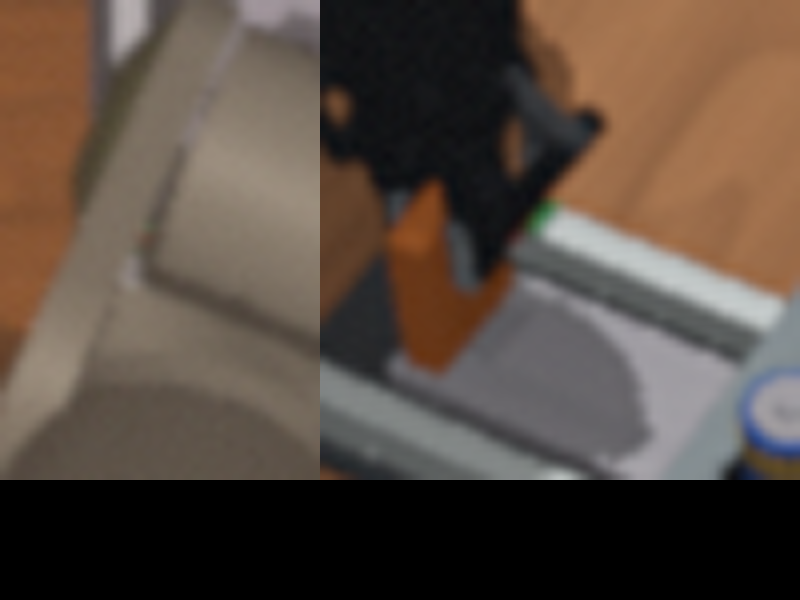

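In the top picture, row 248 is green, rows 249–250 are red, and row 251 is faintly green before the white rail. The mark's centre was measured at row 249.5, so the pointer is centred. The scene crop shows green just beyond the fingers at (540,215), and the hold is steady with about 9 N of spring pull.

```bash
python3 -c "
from rig import env
o=env.observe();print(o['position'],o['grip_width']);print(env.close_job())"
```

```text
[ 0.45811405 -0.09054036  0.07124822] 0.015217698723162346
the job is handed in; nothing more can be done
None
```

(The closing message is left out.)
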